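# Hold the tenderiser's feed shutter half open

## Robot

A 6-joint arm with a two-finger parallel gripper is mounted at the origin on the work surface. World frame = base frame: x ahead of the robot, y to its left, z up, the work surface at z = 0. Lengths are in mm, angles in rad, forces in N, time in s.
With the tool pointing down it reaches from about 300 to 775 mm from the base axis. Payload 14.6 kg.
Tool frame: the origin (TCP) lies on the centre line of the jaws, within the pads' length; the fingertips stand 25 mm ahead of it and the grasp point (between the pads) lies 6 mm ahead of it; z points along the fingers, y is the direction in which the jaws open and shut (so a half turn about z gives the same grasp; the last joint's range is limited). The gripper opens to 85 mm and grips with 20 to 120 N. Pads are 22 mm wide; open, the fingers measure 114 mm over their backs; the gripper's body (76 mm by 85 mm) begins 54 mm behind the grasp point. The pads swing forward as they close: fully open they stand 13 mm farther back than shut.
Start: joints at [-1.243, 0.3, 1.521, -0, 1.321, -0.067], TCP at [211.535, -507.683, 227.981] pointing down, gripper open.
Joint ranges: [-3.03, 3.03], [-0.79, 2.21], [0.23, 2.52], [-1.04, 4.18], [0, 3.07], [-2.55, 2.55]. Speed limits (rad/s): [2.22, 2.22, 2.57, 3.14, 3.14, 3.14].

## Interface

Orientations are given as a unit quaternion [w, x, y, z].
In Python, from rig import ctrl, read_camera, camera_info, hand_in gives the robot as it stands. The module is installed in compiled form; this text tells all that it offers.
- The arm moves only by the tool carry_out, never from a script. Its argument "rows" is a list of rows, each a list of 3 entries, a list of its own where there are three numbers: the shift along the tool's x, y, z in m, then the turn about the tool's z in rad, then the opening, from 0 (shut) to 1 (fully open). A call has 1 to 10 rows; each row is the pose to reach, as a shift and turn from the pose commanded when the call began, along the tool's axes at that moment; what a row does not reach only later rows make up. A row lasts 1/12 s, in which the tool goes at most 41.7 mm and 7.16 degrees, less where a joint would pass 70% of its speed; a pose out of reach is approached as far as the arm can. A call with a gripper value outside its range is refused whole. The fingers move at their own pace and stop on an object; "squeeze" is the grip in N (left out, the last holds). Time passes only in rows, so rows that repeat a pose let the fingers close. It gives the time, the measured TCP pose, the force and the opening at its end, in the units of the state.
- ctrl.sense(): the state, without advancing time (a new reading comes with each control period).
- read_camera(name): name is "side" or "top"; returns the picture (384x512x3 uint8, blue, green, red); there is no depth.
- camera_info(name): a dict with "mtx" (3x3 intrinsics, pixels), "position" and "attitude" of the camera in the world. Camera axes: x right, y down, z forward; pixel columns grow to the right and rows downward; lengths in mm; the calibration is good to about 2 mm. A picture is of the moment at which its call begins. camera_info takes no time and is no camera call.
- hand_in(): hands the job in, once; it reports no verdict.
The state is a dict: "t": time; "qpos": joint angles; "qvel": joint speeds; "tau": joint torques, N m; "tcp_pos": TCP position; "tool_rot": TCP orientation; "contact_force": force on the tool from outside, world axes, zero at the start; "torque": the same for the moment, N m; "finger_gap": finger opening in mm.
Only numpy, scipy, OpenCV 4.12 (cv2) and the standard library are available. Lean on these libraries where they do the work, as an engineer would, in place of code of your own. Each camera call takes 0.05 s, during which the arm holds its last target. There are 200 camera calls.

## Task

The rollers of the bench-top meat tenderiser are to be inspected: push its open front door fully shut, so that it seats on its catch, and only then slide the sprung feed shutter on its top by the upright tab to half of its travel. Finish while still holding the tab there with the fingers, for the spring shuts it if let go; the door must stay shut, and the tray, jar and pusher beside the machine are to be left where they stand.

Things in the scene. Friction and masses are not known exactly. Their poses are not given: they have to be found in the camera images.
- tenderiser: Meat tenderiser, fixed: stainless box 220 mm (x) by 280 mm (y), top at 150 mm. Origin: centre of footprint on the table; x points from front (door side, robot side) to back, y to its left, z up. Front face at x = -110 mm. A motor bell juts 30 mm from the left side. On top two rails 9 mm high along y at x = -76 and +16 mm, y -120 to +80; the shutter runs between them over the feed slot.
- door (a joint): Front door's angle (rad): 0 = shut, seated on its catch; grows as it opens towards the robot; starts open. Steel panel 200 mm wide, 12 thick, 31 to 141 mm above the table, upright hinge at its left (+y) end. Turns easily, stays where left. Near the free edge a sprung roller catch resists from about 0.07 rad and needs about 6 N there; past about 0.03 rad it draws the door shut.
- door_hinge (a point): Point on the hinge axis at the height of the door's upper edge: x = -110, y = +100, z = 141 mm in the machine's frame. When shut, the panel runs from here 200 mm along the machine's -y, its inner face on the hinge axis, its outer face 12 mm in front of it.
- door_push (a point): Point on the door's outer face, 155 mm from the hinge and 20 mm below the upper edge: a good place to push (moves with the door; its x axis is the door's inward normal). Low on the door a small black pull juts 14 mm out, up to 66 mm above the table; above it the face is flat.
- shutter (a joint): Travel of the feed shutter (m): 0 = closed, where the spring keeps it; 0.080 = fully open. It opens along the machine's +y. The spring pushes back with 3 N at closed, rising by 0.15 N per mm to 9 N at half travel (0.040) and 15 N at fully open; let go, it shuts.
- shutter_tab (a point): Upright black tab in the middle of the shutter, to grip or push: 45 mm along the machine's x, 10 mm thick along its y (slide direction), 36 mm high. This point: the centre of its foot, 5.5 mm above the machine's top; closed it is at x = -30, y = -60 mm in the machine's frame, its top 191 mm above the table. Only the rails (9 mm high) stand near it. The shutter plate is 82 by 100 mm.
- half_mark (a point): Point on the machine's top (z = 150 mm), at x = -30 mm, y = -20 mm in its frame, midway between two small dark pins on the rails: the middle of the tab's thickness is abreast of the pins at half travel.
- tray: Bystander: loose stainless open tray, 176 by 162 mm, 65 mm high, to the left of the machine. Origin: centre of its underside.
- jar: Bystander: loose amber glass jar with black lid, 72 mm in diameter, 110 mm high, to the right of the machine. Origin: centre of its underside.
- pusher: Bystander: loose white plastic meat pusher standing on end, 64 mm in diameter, 150 mm high, to the right of the machine. Origin: centre of its underside.

How it is judged (in metres and radians):
On the way, in this order (a step that is already met when the one before it is completed fails the run):
1. the door is shut and seated on its catch (value of joint door below 0.025 rad), for 0.3 s.
2. the fingers hold the shutter at half travel (value of joint shutter between 0.032 and 0.048 m and contact force between the fingers and shutter above 3 N), for 0.5 s.
At the end, for the whole second after the job is handed in: The door is seated (within 0.025 rad of shut), the shutter stands still at half travel (32 to 48 mm of 80 mm open), held there by the fingers on its tab (over 3 N), and tray, jar and pusher are within 20 mm of where they stood (all of step 2 and value of joint door below 0.025 rad and velocity of joint shutter between -0.01 and 0.01 m/s and distance of each of tray, jar, pusher from where it was at the start of the episode below 0.02 m); the arm keeps its last pose, push and grip.
It fails at once if the tray was disturbed (moved over 20 mm) (distance of tray from where it was at the start of the episode above 0.02 m).
It fails at once if the jar was disturbed (moved over 20 mm) (distance of jar from where it was at the start of the episode above 0.02 m).
It fails at once if the pusher was disturbed (moved over 20 mm) (distance of pusher from where it was at the start of the episode above 0.02 m).
It also fails if it takes over 48 s, if anything falls off the work surface, if the arm or the gripper's body presses on something with over 40 N, if the wrist force passes 120 N, or if a joint passes its speed limit or range.

## Working session

There is one attempt and no reset: what is moved stays moved. The work goes in short steps, Python scripts to look and compute and a tool call to move; the robot and the scene stay as the last step left them, time stands still between calls to the robot, and variables do not carry over. Pictures are saved under pics/ and viewed, about 8 in all and at most 12, crops included, and the job is handed in when it is done.

Besides the shell and the picture viewer there is one more tool, called after "Call:" as name(argument=value, ...), one argument or row to a line, values as JSON. carry_out: Moves the arm, as the interface text tells. Its arguments: {"type":"object","properties":{"rows":{"type":"array"},"squeeze":{"type":"number"}},"required":["rows"]}

```bash
mkdir -p pics
python3 - <<'E'
from rig import *
import cv2
print(ctrl.sense())
for n in("side","top"):
    cv2.imwrite(f"pics/{n}0.png",read_camera(n)); print(n,camera_info(n))
E
```

```text
{'t': 0.0, 'qpos': array([-1.24259973e+00,  3.00481752e-01,  1.52162638e+00,  2.06796038e-06,
        1.32068240e+00, -6.66192326e-02]), 'qvel': array([-0.00064886, -0.00069904,  0.00115842,  0.00017905,  0.00121196,
        0.0007963 ]), 'tau': array([-9.74780523e-04, -5.43500948e+01, -3.61795413e+01, -1.19597125e-04,
        3.98705524e-03, -2.97549684e-05]), 'tcp_pos': array([ 211.45801255, -507.45426065,  227.39630806]), 'tool_rot': array([-5.93953923e-04,  9.80578127e-01,  1.96127964e-01, -7.71181578e-05]), 'contact_force': array([0.22828784, 0.18801868, 0.4396601 ]), 'torque': array([-0.00560209,  0.01689438, -0.02292058]), 'finger_gap': 85.47291481618166}
side {'mtx': array([[369.84815164,   0.        , 252.82023143],
       [  0.        , 369.84815164, 201.09529392],
       [  0.        ,   0.        ,   1.        ]]), 'position': array([260.92899602, 658.99760962, 715.49936814]), 'attitude': array([ 0.12368554, -0.27328353,  0.86589712, -0.4003001 ])}
top {'mtx': array([[373.33527545,   0.        , 258.72694561],
       [  0.        , 373.33527545, 189.69583267],
       [  0.        ,   0.        ,   1.        ]]), 'position': array([ 601.66239074,  100.49176296, 1086.32466319]), 'attitude': array([-0.0100003 ,  0.70989253, -0.70403168,  0.01708771])}
```

View pics/side0.png

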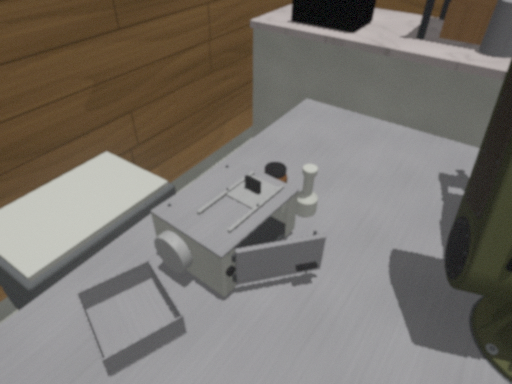

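View pics/top0.png

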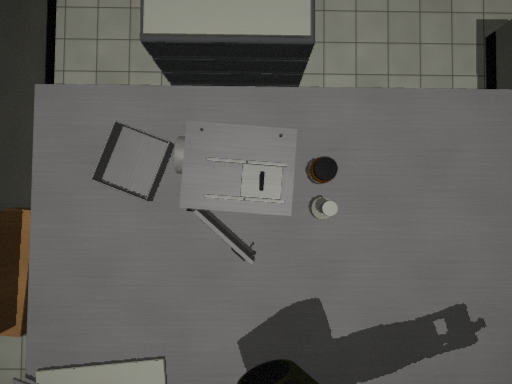

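The pictures show the machine's top in the top view (corners about (187,121), (298,129), (293,216), (180,207)). The tab is at (262,181). The door is open from (192,208) to (252,262). Jar (322,169) and pusher (325,208) stand to the right, the tray to the left.

```bash
cat > h.py <<'E'
from rig import *
import cv2, numpy as np
from scipy.spatial.transform import Rotation as R
def rot(q): return R.from_quat(np.r_[q[1:],q[0]])
def ray(n,uv,z):
    c=camera_info(n); d=rot(c["attitude"]).apply(np.linalg.solve(c["mtx"],[*uv,1.])); p=c["position"]
    return p+d*(z-p[2])/d[2]
def proj(n,P):
    c=camera_info(n); q=rot(c["attitude"]).inv().apply(np.atleast_2d(P)-c["position"])@c["mtx"].T
    return q[:,:2]/q[:,2:]
E
python3 - <<'E'
from h import *
im=cv2.imread("pics/top0.png"); g=cv2.cvtColor(im,cv2.COLOR_BGR2GRAY)
for uv in [(187,121),(298,129),(293,216),(180,207)]: print("corner",uv,ray("top",uv,150)[:2].round(1))
print("sample",g[140,240],g[100,240],g[230,150],g[181,262])
m=np.zeros_like(g); m[165:198,245:280]=(g[165:198,245:280]<50)
n,l,s,c=cv2.connectedComponentsWithStats(m)
for k in range(1,n): print("dark",s[k],c[k],ray("top",c[k],191)[:2].round(1))
crop=cv2.resize(im[110:275,165:350],None,fx=4,fy=4,interpolation=cv2.INTER_CUBIC)[:, :740]
cv2.imwrite("pics/crop1.png",crop[:600*1] if crop.shape[0]<=600 else cv2.resize(crop,(665,593)))
s=cv2.imread("pics/side0.png")[140:300,140:340]; cv2.imwrite("pics/crop2.png",cv2.resize(s,None,fx=3.7,fy=3.7,interpolation=cv2.INTER_CUBIC))
E
```

```text
corner (187, 121) [809.5 273.6]
corner (298, 129) [792.   -6.8]
corner (293, 216) [572.4   4.8]
corner (180, 207) [592.6 287.7]
sample 122 108 106 28
dark [260 172   4  18  64] [261.40625 180.1875 ] [658.9  85.4]
```

View pics/crop1.png

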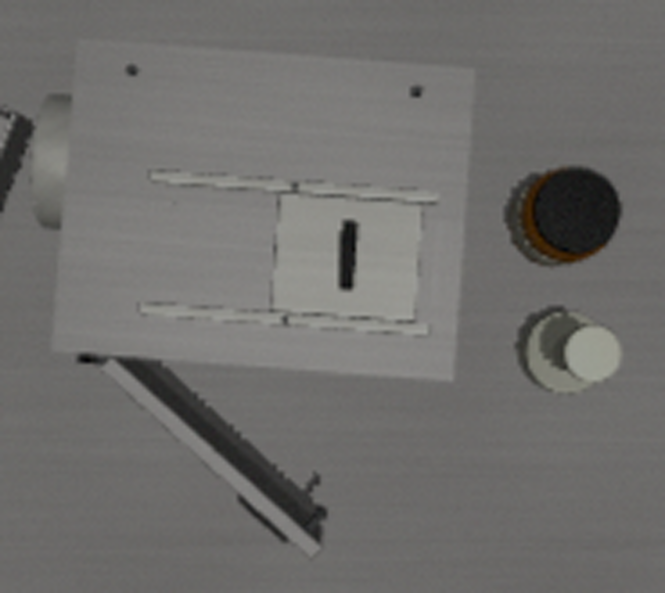

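View pics/crop2.png

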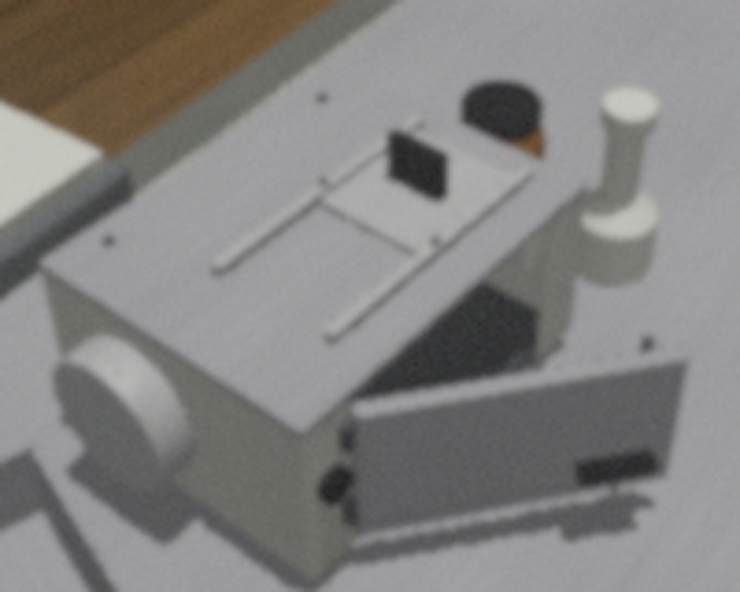

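Run:
```python
from h import *
f=lambda x,y:(165+(x+.5)/3.595-.5,110+(y+.5)/3.595-.5)
C=[((78,40),(110,140),150),((475,68),(110,-140),150),((454,381),(-110,-140),150),((52,350),(-110,140),150),
((294,187),(16,-20),161),((285,320),(-76,-20),161),((348,255),(-30,-60),191)]
W=np.array([ray("top",f(*c[0]),c[2])[:2] for c in C]); M=np.array([c[1] for c in C],float)
# rigid fit
a,b=M-M.mean(0),W-W.mean(0)
th=np.arctan2((a[:,0]*b[:,1]-a[:,1]*b[:,0]).sum(),(a*b).sum())
r=np.array([[np.cos(th),-np.sin(th)],[np.sin(th),np.cos(th)]]); t=W.mean(0)-r@M.mean(0)
print("yaw",th,"origin",t,"\nres",(W-(M@r.T+t)).round(1).tolist())
np.savez("m.npz",th=th,t=t)
for nm,p in dict(hinge=(-110,100),tab=(-30,-60),half=(-30,-20)).items(): print(nm,(r@p+t).round(1))
h=r@[-110,100]+t
for c in [(318,555),(325,513)]:
    w=ray("top",f(*c),141)[:2]; d=r.T@(w-h); print("door end",w.round(1),"local",d.round(1),np.hypot(*d), "angle from -y",np.arctan2(-d[0],-d[1]))
P=[[*(r@p[:2]+t),p[2]] for p in [(-30,-60,191),(-110,140,150),(-110,-140,150),(110,140,150),(-110,100,141)]]
print("side proj",((proj("side",P)-[140,140])*3.7).round(0).tolist())
for n,uv,z in [("jar lid",(576,212),110),("pusher top",(592,352),150)]: print(n,ray("top",f(*uv),z)[:2].round(1))
s=ctrl.sense(); print(rot(s["tool_rot"]).as_matrix().round(3))
```

```text
yaw -0.06493558633000421 origin [692.10303797 143.04162443] 
res [[-0.9, -0.3], [0.3, 0.1], [0.0, -0.4], [1.2, 0.1], [-0.1, 0.5], [-0.3, -0.1], [-0.3, 0.2]]
hinge [588.8 250. ]
tab [658.3  85.1]
half [660.9 125. ]
door end [450.8 103.8] local [-128.3 -154.8] 201.03492759133383 angle from -y 0.6918619200121718
door end [480.   99.2] local [ -98.8 -157.5] 185.95095492234069 angle from -y 0.5599806163874137
side proj [[418.0, 141.0], [302.0, 431.0], [587.0, 180.0], [38.0, 260.0], [351.0, 399.0]]
jar lid [696.  -82.5]
pusher top [594.2 -86.3]
[[ 0.923  0.385 -0.   ]
 [ 0.385 -0.923  0.001]
 [ 0.    -0.001 -1.   ]]
```

Call:
carry_out(
  rows=[
    [[0.023, -0.024, 0], 0.046, 0],
    [[0.046, -0.048, 0], 0.092, 0],
    [[0.068, -0.072, 0], 0.138, 0],
    [[0.091, -0.095, 0], 0.184, 0],
    [[0.114, -0.119, 0], 0.23, 0],
    [[0.137, -0.143, 0], 0.276, 0],
    [[0.16, -0.167, 0], 0.322, 0],
    [[0.182, -0.19, 0], 0.368, 0],
    [[0.205, -0.214, 0], 0.414, 0],
    [[0.228, -0.238, 0], 0.46, 0],
  ],
  squeeze=60,
)

```text
t: 0.93
tcp_pos: [330.5, -198.7, 227.9]
tool_rot: [-0.0, 0.999, -0.034, -0.0]
contact_force: [-0.2, 0.0, -0.4]
finger_gap: -0.1
```

```bash
cat >> h.py <<'E'
m=np.load("m.npz"); th=float(m["th"]); t=m["t"]; r=np.array([[np.cos(th),-np.sin(th)],[np.sin(th),np.cos(th)]])
def loc():
    s=ctrl.sense(); x=rot(s["tool_rot"]).as_matrix()
    print("t",s["t"],"local",(r.T@(s["tcp_pos"][:2]-t)).round(1),"z",s["tcp_pos"][2].round(1),"yaw err",np.arctan2(x[1,0],x[0,0])-th,"tilt",x[2].round(3),"F",(r.T@s["contact_force"][:2]).round(1),s["contact_force"][2].round(1),"gap",round(s["finger_gap"],1))
E
python3 - <<'E'
from h import *
loc()
for q in [.75,.63,.55,.45,.35,.25,.15,.1,.05,0,-.02]:
    c,s=np.cos(q),np.sin(q); print(q,(np.array([-110,100])+155*np.array([-s,-c])+(12+11*c+14.5*abs(s))*np.array([-c,s])).round(0))
E
```

```text
t 0.9333 local [-338.6 -364.5] z 227.9 yaw err -0.0029197177760517112 tilt [-0. -0. -1.] F [-0.2  0. ] -0.4 gap -0.1
0.75 [-238.    7.]
0.63 [-225.   -8.]
0.55 [-216.  -17.]
0.45 [-203.  -27.]
0.35 [-189.  -36.]
0.25 [-174.  -44.]
0.15 [-158.  -50.]
0.1 [-150.  -52.]
0.05 [-141.  -54.]
0 [-133.  -55.]
-0.02 [-130.  -55.]
```

Call:
carry_out(
  rows=[
    [[0.008, -0.037, 0], 0, 0],
    [[0.015, -0.073, 0], 0, 0],
    [[0.022, -0.109, 0], 0, 0],
    [[0.03, -0.146, 0], 0, 0],
    [[0.037, -0.182, 0], 0, 0],
    [[0.044, -0.218, 0], 0, 0],
    [[0.05, -0.255, 0], 0, 0],
    [[0.058, -0.291, 0], 0, 0],
    [[0.065, -0.328, 0], 0, 0],
    [[0.073, -0.364, 0], 0, 0],
  ],
)

```text
t: 1.77
tcp_pos: [426.9, 160.3, 227.8]
tool_rot: [0.0, 0.999, -0.032, -0.0]
contact_force: [0.4, -1.2, 0.1]
finger_gap: -0.4
```

Call:
carry_out(
  rows=[
    [[0, 0, 0.025], 0, 0],
    [[0, 0, 0.05], 0, 0],
    [[0, 0, 0.08], 0, 0],
    [[0, 0, 0.11], 0, 0],
    [[0, 0, 0.11], 0, 0],
  ],
)

```text
t: 2.18
tcp_pos: [424.4, 157.5, 113.3]
tool_rot: [0.001, 0.999, -0.033, -0.004]
contact_force: [-0.5, -0.4, -0.3]
finger_gap: -0.1
```

Run:
```python
from h import *
loc()
cv2.imwrite("pics/s1.png",cv2.resize(read_camera("side")[150:310,180:380],None,fx=3.5,fy=3.5))
```

```text
t 2.1833 local [-268.1   -2.9] z 113.3 yaw err -0.00014372799629092103 tilt [-0.008  0.003 -1.   ] F [-0.5 -0.5] -0.3 gap -0.1
```

View pics/s1.png

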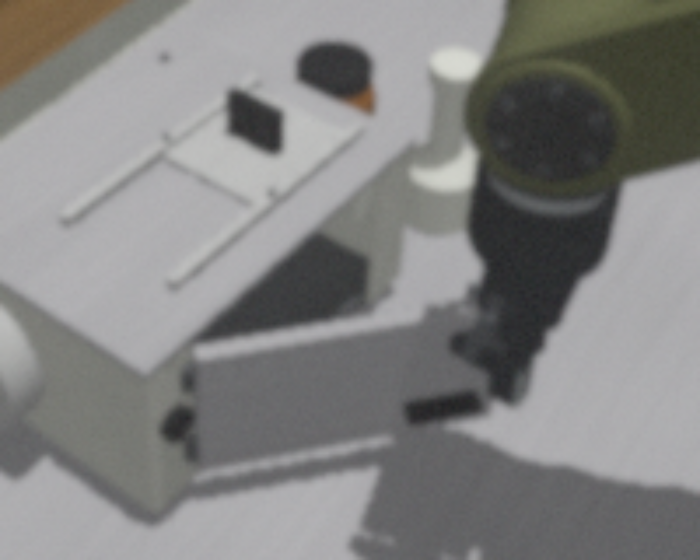

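The side crop shows the closed fingers at about (505,380), just in front of the door's outer face and above the black pull. Next I push along the arc.

Call:
carry_out(
  rows=[
    [[0.013, 0.003, 0], 0, 0],
    [[0.026, 0.006, 0], 0, 0],
    [[0.034, 0.008, 0], 0, 0],
    [[0.04, 0.01, 0], 0, 0],
    [[0.045, 0.013, 0], 0, 0],
    [[0.05, 0.018, 0], 0, 0],
    [[0.056, 0.023, 0], 0, 0],
    [[0.062, 0.027, 0], 0, 0],
    [[0.069, 0.032, 0], 0, 0],
    [[0.076, 0.036, 0], 0, 0],
  ],
)

```text
t: 3.07
tcp_pos: [501.1, 116.7, 118.0]
tool_rot: [-0.0, 0.999, -0.033, -0.0]
contact_force: [-0.9, 0.8, 0.3]
finger_gap: 0.3
```

Call:
carry_out(
  rows=[
    [[0.008, 0.004, 0], 0, 0],
    [[0.015, 0.008, 0], 0, 0],
    [[0.023, 0.011, 0], 0, 0],
    [[0.031, 0.014, 0], 0, 0],
    [[0.039, 0.016, 0], 0, 0],
    [[0.044, 0.017, 0], 0, 0],
    [[0.048, 0.018, 0], 0, 0],
    [[0.052, 0.019, 0], 0, 0],
    [[0.056, 0.019, 0], 0, 0],
    [[0.058, 0.019, 0], 0, 0],
  ],
)

```text
t: 3.9
tcp_pos: [556.1, 94.5, 117.9]
tool_rot: [0.0, 0.999, -0.033, -0.002]
contact_force: [-28.3, -0.6, 15.7]
finger_gap: 0.2
```

Run:
```python
from h import *
loc()
```

```text
t 3.9 local [-132.6  -57.2] z 117.9 yaw err -0.000135614736589032 tilt [-0.004  0.001 -1.   ] F [-28.2  -2.4] 15.7 gap 0.2
```

Call:
carry_out(
  rows=[
    [[0.001, 0, 0], 0, 0],
    [[0.001, 0, 0], 0, 0],
    [[0.001, 0, 0], 0, 0],
    [[0.001, 0, 0], 0, 0],
  ],
)

```text
t: 4.23
tcp_pos: [556.0, 94.5, 117.9]
tool_rot: [0.0, 0.999, -0.032, -0.003]
contact_force: [-22.9, -0.3, 12.2]
finger_gap: -0.1
```

Run:
```python
from h import *
loc()
```

```text
t 4.2333 local [-132.6  -57.2] z 117.9 yaw err 0.00016839532270664093 tilt [-0.006  0.001 -1.   ] F [-22.9  -1.8] 12.2 gap -0.1
```

Call:
carry_out(
  rows=[
    [[-0.015, 0, 0], 0, 0],
    [[-0.035, 0, 0], 0, 0],
    [[-0.06, 0, 0], 0, 0],
    [[-0.06, 0, -0.03], 0, 0],
    [[-0.06, 0, -0.07], 0, 0.2],
    [[-0.06, 0, -0.11], 0, 0.4],
    [[-0.06, 0, -0.14], 0, 0.5],
    [[-0.06, 0, -0.14], 0, 0.5],
  ],
)

```text
t: 4.9
tcp_pos: [500.2, 98.6, 264.7]
tool_rot: [-0.001, 0.999, -0.033, 0.005]
contact_force: [0.0, 0.9, 0.9]
finger_gap: 42.6
```

Run:
```python
from h import *
loc()
a=read_camera("top")[110:275,165:350]; b=read_camera("side")[150:315,180:365]
cv2.imwrite("pics/s2.png",cv2.resize(np.hstack([a,b]),(780,348),interpolation=cv2.INTER_CUBIC))
```

```text
t 4.9 local [-188.7  -56.8] z 264.7 yaw err -0.00015782720425135122 tilt [ 0.01  -0.002 -1.   ] F [-0.   0.9] 0.9 gap 42.6
```

View pics/s2.png

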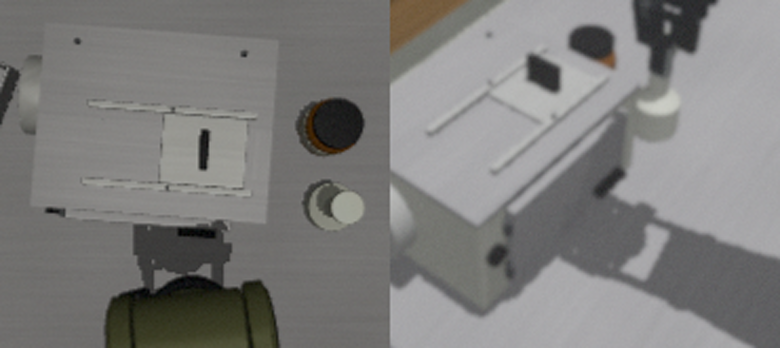

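The picture shows the door flush with the front face. Contact was at machine x −132.6, against −133 expected for shut. Now I move over the tab.

Call:
carry_out(
  rows=[
    [[0.03, 0.001, 0], 0, 0.5],
    [[0.065, 0.002, 0], 0, 0.5],
    [[0.1, 0.003, 0], 0, 0.5],
    [[0.13, 0.003, 0], 0, 0.5],
    [[0.15, 0.003, 0], 0, 0.5],
    [[0.16, 0.003, 0], 0, 0.5],
    [[0.16, 0.003, 0], 0, 0.5],
    [[0.16, 0.003, 0], 0, 0.5],
    [[0.16, 0.003, 0], 0, 0.5],
  ],
)

```text
t: 5.75
tcp_pos: [657.0, 85.1, 257.3]
tool_rot: [0.0, 0.999, -0.033, -0.001]
contact_force: [-0.9, -0.1, 0.2]
finger_gap: 42.8
```

Run:
```python
from h import *
loc()
```

```text
t 5.75 local [-31.2 -60.1] z 257.3 yaw err -0.00010314956320785218 tilt [-0.001  0.    -1.   ] F [-0.9 -0.1] 0.2 gap 42.8
```

Aligned within about 1 mm. I descend 70 mm and close.

Call:
carry_out(
  rows=[
    [[0.001, 0, 0.02], 0, 0.5],
    [[0.001, 0, 0.04], 0, 0.5],
    [[0.001, 0, 0.055], 0, 0.5],
    [[0.001, 0, 0.065], 0, 0.5],
    [[0.001, 0, 0.07], 0, 0.5],
    [[0.001, 0, 0.07], 0, 0.5],
    [[0.001, 0, 0.07], 0, 0.5],
  ],
  squeeze=60,
)

```text
t: 6.33
tcp_pos: [658.8, 85.0, 188.9]
tool_rot: [-0.0, 0.999, -0.033, 0.001]
contact_force: [0.1, 0.2, -0.7]
finger_gap: 42.6
```

Call:
carry_out(
  rows=[
    [[0, 0, 0], 0, 0],
    [[0, 0, 0], 0, 0],
    [[0, 0, 0], 0, 0],
    [[0, 0, 0], 0, 0],
    [[0, 0, 0], 0, 0],
    [[0, 0, 0], 0, 0],
    [[0, 0, 0], 0, 0],
    [[0, 0, 0], 0, 0],
  ],
)

```text
t: 7.0
tcp_pos: [658.8, 84.9, 188.3]
tool_rot: [-0.0, 0.999, -0.033, 0.0]
contact_force: [-0.5, 0.0, 3.4]
finger_gap: -0.1
```

Run:
```python
from h import *
loc()
```

```text
t 7.0 local [-29.4 -60.1] z 188.3 yaw err -0.00025013279171318126 tilt [ 0. -0. -1.] F [-0.5  0. ] 3.4 gap -0.1
```

The gap reads 0 where 10 mm was expected, so I look.

Run:
```python
from h import *
a=read_camera("top")[110:275,165:350]; b=read_camera("side")[130:245,170:315]
cv2.imwrite("pics/s3t.png",cv2.resize(a,None,fx=3.5,fy=3.5,interpolation=cv2.INTER_CUBIC))
cv2.imwrite("pics/s3.png",cv2.resize(b,None,fx=5,fy=5,interpolation=cv2.INTER_CUBIC))
print(ctrl.sense()["finger_gap"])
```

```text
-0.07755443237812368
```

View pics/s3.png

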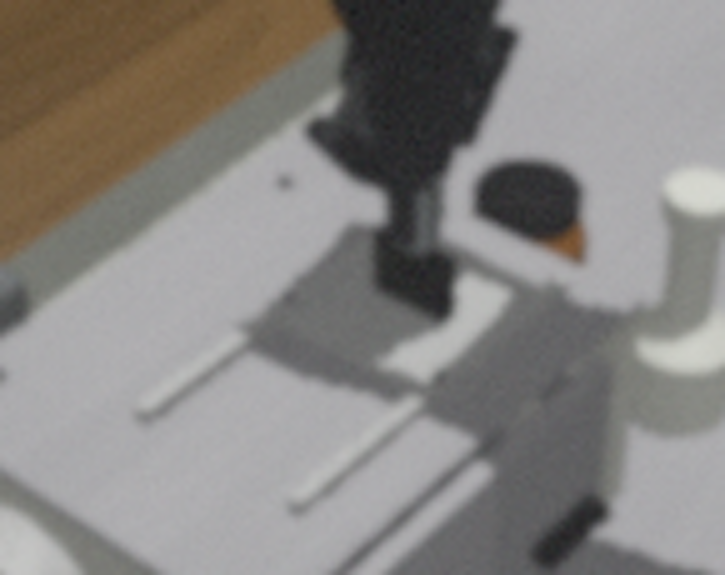

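Run:
```python
from h import *
def P(x,y,z): return [*(r@[x,y]+t),z]
for z in (163,191,210,235): print(z,((proj("side",[P(-19,-46,z),P(-41,-46,z),P(-30,-46,z),P(-30,-74,z),P(-30,-60,z)])-[170,130])*5).round(0).tolist())
for z in (75,88,100,113): print("s1",z,((proj("side",[P(-268,-3,z),P(-279,11,z),P(-257,11,z)])-[180,150])*3.5).round(0).tolist())
```

```text
163 [[378.0, 293.0], [414.0, 311.0], [396.0, 302.0], [432.0, 274.0], [414.0, 288.0]]
191 [[378.0, 246.0], [414.0, 264.0], [396.0, 255.0], [433.0, 227.0], [414.0, 241.0]]
210 [[377.0, 213.0], [414.0, 231.0], [396.0, 222.0], [433.0, 195.0], [415.0, 208.0]]
235 [[377.0, 169.0], [415.0, 186.0], [396.0, 178.0], [434.0, 150.0], [415.0, 164.0]]
s1 75 [[497.0, 438.0], [501.0, 461.0], [470.0, 443.0]]
s1 88 [[500.0, 425.0], [504.0, 448.0], [473.0, 430.0]]
s1 100 [[503.0, 412.0], [507.0, 435.0], [475.0, 417.0]]
s1 113 [[505.0, 398.0], [510.0, 421.0], [477.0, 403.0]]
```

View pics/s3t.png

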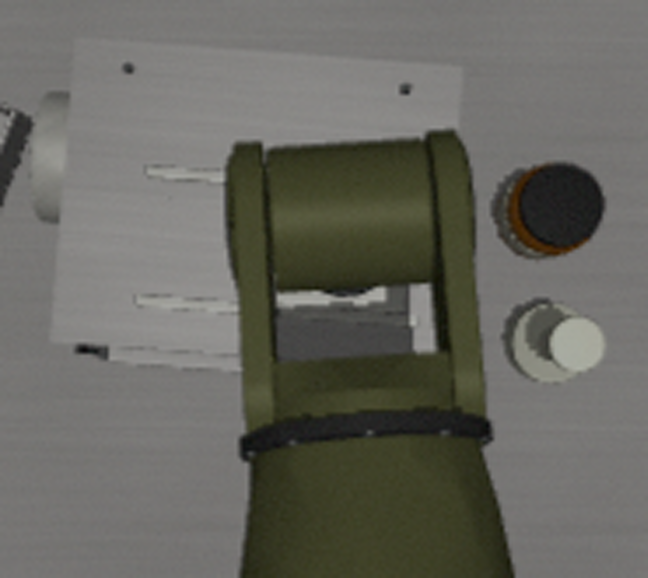

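The side crop shows the closed fingertips ending on top of the tab, at about (415,245). The tab itself is unmoved and not hidden. In the door picture too, the tips appear near TCP height rather than 25 mm below it, so the fingers reach about 25 mm less than stated. I lift, open, go about 20 mm lower and close again.

Call:
carry_out(
  rows=[
    [[0, 0, -0.008], 0, 0],
    [[0, 0, -0.008], 0, 0.5],
    [[0, 0, -0.008], 0, 0.5],
    [[0, 0, -0.008], 0, 0.5],
    [[0, 0, -0.008], 0, 0.5],
    [[0, 0, 0.0], 0, 0.5],
    [[0, 0, 0.007], 0, 0.5],
    [[0, 0, 0.014], 0, 0.5],
    [[0, 0, 0.02], 0, 0.5],
    [[0, 0, 0.02], 0, 0.5],
  ],
)

```text
t: 7.93
tcp_pos: [658.1, 84.8, 165.9]
tool_rot: [0.0, 0.999, -0.033, -0.001]
contact_force: [-0.1, 0.1, -0.5]
finger_gap: 42.7
```

Call:
carry_out(
  rows=[
    [[0, 0, 0], 0, 0.5],
    [[0, 0, 0], 0, 0],
    [[0, 0, 0], 0, 0],
    [[0, 0, 0], 0, 0],
    [[0, 0, 0], 0, 0],
    [[0, 0, 0], 0, 0],
    [[0, 0, 0], 0, 0],
    [[0, 0, 0], 0, 0],
  ],
)

```text
t: 8.6
tcp_pos: [658.9, 85.3, 168.6]
tool_rot: [-0.0, 0.999, -0.032, 0.001]
contact_force: [-0.3, 4.0, 5.5]
finger_gap: 8.8
```

Run:
```python
from h import *
loc()
```

```text
t 8.6 local [-29.4 -59.7] z 168.6 yaw err 1.6637853003653724e-07 tilt [ 0.001 -0.001 -1.   ] F [-0.5  4. ] 5.5 gap 8.8
```

Gripped at 8.8 mm (tab 10 mm). I slide 40 mm along machine +y, which is tool −y.

Call:
carry_out(
  rows=[
    [[0, -0.004, 0], 0, 0],
    [[0, -0.008, 0], 0, 0],
    [[0, -0.013, 0], 0, 0],
    [[0, -0.018, 0], 0, 0],
    [[0, -0.023, 0], 0, 0],
    [[0, -0.028, 0], 0, 0],
    [[0, -0.033, 0], 0, 0],
    [[0, -0.037, 0], 0, 0],
    [[0, -0.04, 0], 0, 0],
    [[0, -0.04, 0], 0, 0],
  ],
)

```text
t: 9.43
tcp_pos: [661.5, 123.6, 168.6]
tool_rot: [0.001, 0.999, -0.033, 0.0]
contact_force: [-4.1, -8.0, 8.0]
finger_gap: 8.7
```

Call:
carry_out(
  rows=[
    [[0, 0, 0], 0, 0],
    [[0, 0, 0], 0, 0],
    [[0, 0, 0], 0, 0],
    [[0, 0, 0], 0, 0],
    [[0, 0, 0], 0, 0],
    [[0, 0, 0], 0, 0],
    [[0, 0, 0], 0, 0],
    [[0, 0, 0], 0, 0],
  ],
)

```text
t: 10.1
tcp_pos: [661.4, 123.1, 168.6]
tool_rot: [0.001, 0.999, -0.033, 0.0]
contact_force: [-4.2, -7.8, 7.7]
finger_gap: 8.6
```

Run:
```python
from h import *
loc()
b=read_camera("side")[130:245,170:315]
cv2.imwrite("pics/s4.png",cv2.resize(b,None,fx=5,fy=5,interpolation=cv2.INTER_CUBIC))
def P(x,y,z): return [*(r@[x,y]+t),z]
print("tab at half: top ends, foot ends",((proj("side",[P(-52,-15,191),P(-8,-15,191),P(-52,-15,156),P(-8,-15,156),P(16,-20,161),P(-76,-20,161)])-[170,130])*5).round(0).tolist())
```

```text
t 10.1 local [-29.3 -21.9] z 168.6 yaw err -0.0013126858256267276 tilt [ 0.     0.002 -1.   ] F [-3.6 -8. ] 7.7 gap 8.6
tab at half: top ends, foot ends [[390.0, 306.0], [317.0, 269.0], [391.0, 365.0], [319.0, 327.0], [287.0, 294.0], [438.0, 373.0]]
```

View pics/s4.png

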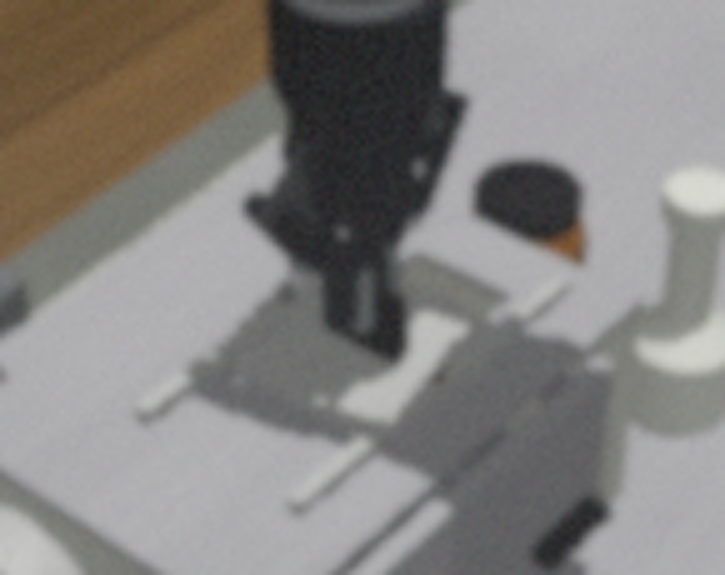

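The tab is held by the fingers and its near foot corner is at about (401,359), where exact half travel predicts (391,365). Force and picture together suggest about 33–38 mm. I add 4 mm to centre it.

Call:
carry_out(
  rows=[
    [[0, -0.002, 0], 0, 0],
    [[0, -0.004, 0], 0, 0],
    [[0, -0.004, 0], 0, 0],
    [[0, -0.004, 0], 0, 0],
    [[0, -0.004, 0], 0, 0],
    [[0, -0.004, 0], 0, 0],
    [[0, -0.004, 0], 0, 0],
    [[0, -0.004, 0], 0, 0],
    [[0, -0.004, 0], 0, 0],
    [[0, -0.004, 0], 0, 0],
  ],
  squeeze=80,
)

```text
t: 10.98
tcp_pos: [661.7, 127.0, 168.7]
tool_rot: [0.001, 0.999, -0.033, 0.0]
contact_force: [-4.1, -8.5, 7.7]
finger_gap: 8.1
```

Run:
```python
from h import *
loc()
a=cv2.imread("pics/side0.png")
b=read_camera("side"); cv2.imwrite("pics/s5.png",cv2.resize(b[165:225,215:285],None,fx=9,fy=9,interpolation=cv2.INTER_CUBIC))
def P(x,y,z): return [*(r@[x,y]+t),z]
for y in(-55,-25,-20,-15,-10): print(y,((proj("side",[P(-52.5,y,191),P(-52.5,y,156),P(-52.5,y-10,191)])-[215,165])*9).round(0).tolist())
cv2.imwrite("pics/s5.png",cv2.resize(np.hstack([b[165:225,225:270],a[155:215,230:275]]),None,fx=8,fy=8,interpolation=cv2.INTER_CUBIC))
```

```text
t 10.9833 local [-29.3 -18. ] z 168.7 yaw err -0.0014136785368237537 tilt [ 0.     0.002 -1.   ] F [-3.6 -8.7] 7.7 gap 8.1
-55 [[397.0, 161.0], [395.0, 266.0], [421.0, 143.0]]
-25 [[324.0, 218.0], [324.0, 323.0], [349.0, 199.0]]
-20 [[312.0, 227.0], [312.0, 333.0], [337.0, 208.0]]
-15 [[299.0, 237.0], [300.0, 343.0], [324.0, 218.0]]
-10 [[286.0, 247.0], [287.0, 353.0], [312.0, 227.0]]
```

View pics/s5.png

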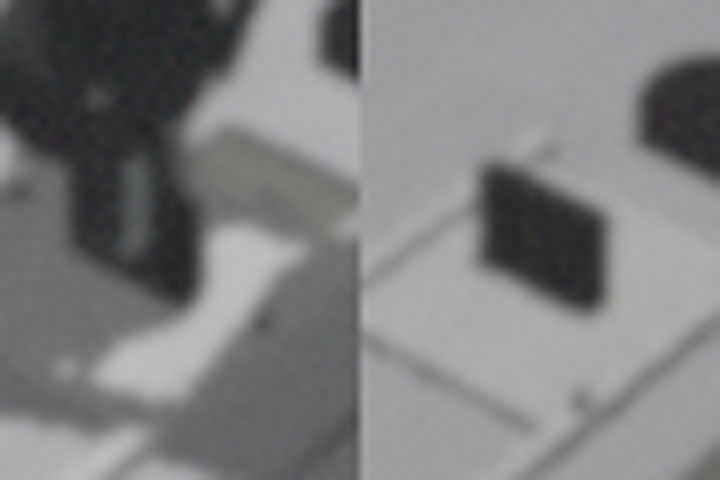

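Run:
```python
from h import *
loc(); hand_in()
```

```text
t 11.0333 local [-29.3 -18. ] z 168.7 yaw err -0.0014308873128040245 tilt [ 0.     0.002 -1.   ] F [-3.3 -8.6] 7.2 gap 7.9
the job is handed in; nothing more can be done
```

I shut the door first, then gripped the tab and slid the shutter to about half travel. The job was handed in at 11.0 s with the fingers still holding the tab.

- **Door:** it closed onto its stop. Contact was at machine x −132.6 mm, against −133 mm expected for shut, with 23–28 N while pressing. The pictures taken afterwards show it flush with the front.
- **Shutter:** the tool moved 41.7 mm while gripping. The tab's foot corner shifted by about 40–42 mm in the side view, and about 8.6 N came back along the slide, against 9 N expected at half travel.
- **Tray, jar and pusher:** I did not measure them at the end. The arm never went near them, and the jar and pusher look unmoved in the later pictures.
- **Checks that disagreed:**
  - The first grasp closed on top of the tab. The fingertips stood near TCP height, not 25 mm ahead of it as stated, so I lifted, opened and regripped about 20 mm lower.
  - After the first 40 mm slide, picture and force suggested only 33–38 mm. I added 4 mm to centre it.
  - The finger gap read 7.9–8.8 mm on the 10 mm tab.

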